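# Get the loop tool out from under two modelling tools

### The job

I need the loop tool that lies down in the long white tool stand, but two wooden modelling tools lie across the stand on top of it: first set both of them aside on the slatted board, and only then take out the loop tool and lay it in the two notches of the small white tool rest, the middle of its handle over the middle of the rest. With the loop tool on its rest, put the two modelling tools back across the stand, each where and how it lay before (not swapped). Leave the clay turtle and the grey bottle alone.

Things in the scene. Friction and masses are not known exactly. Their poses are not given: they have to be found in the camera images.
- tool_stand: Fixed white ceramic stand, 180 (x) x 98 (y) x 50 mm, origin at centre of underside on the table, z up. Two rails along x at y = +-42 mm, 14 mm thick, flat tops at 50 mm; well between them 70 mm wide, open to the table and at the ends. Cross bars 10 mm thick at x = +-32 mm have a 17 mm notch at y = 0, floor 12 mm, cheeks 20 mm high. Loop tool lies in it along x; the others across, near x = +-34 mm.
- side_board: Fixed slatted plywood board, the side area: 200 (x) x 150 (y) x 8 mm, with two slats along x, 20 mm wide, 10 mm high, at y = +-40 mm: a tool laid across them along y rests 18 mm above the table. Origin at centre of underside on the table, z up. A tool is on the board when its middle is within about 90 mm in x and 65 mm in y of the centre.
- tool_rest: Fixed small white ceramic rest, 90 (x) x 60 (y) x 32 mm, origin at centre of underside on the table, z up. A 6 mm base plate with two upright bars, 10 mm thick, at x = +-30 mm; each has a 28 mm wide notch at y = 0, floor 22 mm above the table, cheeks to 32 mm. A tool in both notches lies along x, either way round.
- loop_tool: Loop tool: round pale wooden handle 11 mm thick with a wire loop at one end, 137 mm long along its y (loop at -y; handle y = -37 to +68 mm), 15 g. Origin at mid-length on its underside (axis 5.5 mm above), z up as at the start. Starts in the notches of the tool stand under the two modelling tools, its handle about centred on the stand.
- loop_handle (a point): Middle of the loop tool's wooden handle, on its axis: 16 mm along +y and 5.5 mm along +z from the loop tool's origin; same axes. It belongs over the middle of the tool rest, 27.5 mm above the table.
- broad_tool: Broad dark brown wooden modelling tool, 23 (x) x 110 (y, long) x 14 mm (z), about 30 g, of oval section, tapering to a point at -y. Origin at its middle, on its underside. It starts lying across the rails of the tool stand, resting on their tops.
- slim_tool: Slim pale wooden modelling tool, 12 (x) x 100 (y, long) x 5 mm (z), about 10 g, flat oval section, tapering to a point at -y. Origin at its middle, on its underside. It starts lying across the rails of the tool stand, resting on their tops.
- clay_turtle: Unfinished grey-brown clay turtle, 72 x 112 x 30 mm, origin under its middle, standing on the low black round banding wheel (38 mm high). Not to be moved.
- grey_bottle: Small flat grey plastic bottle with a white nozzle lying on the table, 41 x 97 x 42 mm, origin under its middle. Not to be moved.

How it is judged:
By the outcome, as a careful person would: the job done as asked, in the order asked, and still so for the second after the job is handed in, with the robot touching nothing.
It also fails if it takes over 118 s, if anything falls off the work surface, if the arm or the gripper's body presses on something with over 40 N, if the wrist force passes 120 N, or if a joint passes its speed limit or range.

### The arm

A 6-joint arm with a two-finger parallel gripper is mounted at the origin on the work surface; the furniture and walls round the work are solid. World frame = base frame: x ahead of the robot, y to its left, z up, the work surface at z = 0. Lengths are in mm, angles in rad, forces in N, time in s.
With the tool pointing down it reaches from about 225 to 725 mm from the base axis. Payload 3.1 kg.
Tool frame: the origin (TCP) lies where the fingers leave the gripper's body, on its centre line; the fingertips stand 73 mm ahead of it and the grasp point (between the pads) lies 54 mm ahead of it (grasp_offset is the distance from the TCP to the grasp point, in mm); z points along the fingers, y is the line along which they close (so a half turn about z gives the same grasp; the last joint's range is limited). The gripper opens to 85 mm and grips with 20 to 120 N. Pads are 22 mm wide; open, the fingers measure 114 mm over their backs; the gripper's body (76 mm by 85 mm) begins 54 mm behind the grasp point. The pads swing forward as they close: fully open they stand 13 mm farther back than shut.
Start: joints at [-1.274, 0.048, 0.099, 1.622, 0, 1.443], TCP at [216.357, -478.338, 303.912] pointing down, gripper open.
Joint ranges: [-2.91, 2.91], [-0.99, 1.94], [-1.21, 1.42], [-2.12, 2.29], [-1.49, 1.47], [-3.14, 3.14]. Speed limits (rad/s): [2.79, 2.79, 3.14, 3.14, 3.14, 3.14].

### API

Orientations are given as a rotation vector (axis times angle).
In Python, from cell import * gives the robot as it stands. The module is installed in compiled form; this text tells all that it offers. Calls block until the motion is done:
- goto(position, orientation): joint-space move of the TCP to a pose.
- move_straight(position, attitude=None, max_speed=150, threshold=None): straight line of the TCP; attitude=None keeps the orientation; max_speed is the mean speed in mm/s. With threshold (N) it stops when the force on the tool has changed by that much, and returns True; else False.
- movej(angles): joint-space move.
- grip(opening, squeeze=None): opening from 0.0 (shut) to 1.0 (fully open); squeeze is the grip in N (None keeps the last); returns when the fingers have stopped.
- sleep(seconds).
- inverse_kinematics(position, orientation): joint angles nearest the present ones, or None.
- state(): the state.
- capture(name): name is "scene" or "top" or "wrist"; returns a dict with "color" (384x512x3 uint8, red, green, blue), "fx", "fy", "cx", "cy" (pixels), "R" (3x3) and "t" (3): a world point X has camera coordinates R X + t. Camera axes: x right, y down, z forward; pixel columns grow to the right and rows downward; lengths in mm; the calibration is good to about 2 mm. A picture is of the moment at which its call begins. There is no depth.
A pose or a line that the arm cannot do raises PlanningError and nothing moves.
- close_job(): hands the job in; it is judged then, once.
The state is a dict: "time": time; "q": joint angles; "dq": joint speeds; "effort": joint torques, N m; "tool_pos": TCP position; "tool_rot": TCP orientation; "ft_force": force on the tool from outside, world axes, zero at the start; "moment": the same for the moment, N m; "grip_width": opening from 0.0 (shut) to 1.0 (fully open); "finger_force": force on a finger pad.
Only numpy, scipy, OpenCV 4.12 (cv2) and the standard library are available. Lean on these libraries where they do the work, as an engineer would, in place of code of your own. Each camera call takes 0.05 s, during which the arm holds its last target. There are 200 camera calls.

## Working session

There is one attempt and no reset: what is moved stays moved. The work goes in short steps, each a Python script; the robot and the scene stay as the last script left them, time stands still between calls to the robot, and variables do not carry over. Pictures are saved under pics/ and viewed, at most 14 in all, crops included, and the job is handed in when it is done.

```bash
mkdir -p pics
cat > h.py <<'E'
from cell import *
import numpy as np, cv2
from scipy.spatial.transform import Rotation as Rn
def snap(cam,name,crop=None,s=1):
    c=capture(cam); im=c["color"][:,:,::-1]
    if crop: im=im[crop[1]:crop[3],crop[0]:crop[2]]
    cv2.imwrite(f"pics/{name}.png",cv2.resize(im,None,fx=s,fy=s,interpolation=cv2.INTER_CUBIC)); 
    np.savez(f"pics/{name}.npz",**c); return c
def ray(c,u,v,z):
    R,t=np.array(c["R"]),np.array(c["t"]); o=-R.T@t
    d=R.T@np.array([(u-c["cx"])/c["fx"],(v-c["cy"])/c["fy"],1]); return o+d*(z-o[2])/d[2]
def proj(c,X):
    p=np.array(c["R"])@X+np.array(c["t"]); return np.array([c["fx"]*p[0]/p[2]+c["cx"],c["fy"]*p[1]/p[2]+c["cy"]])
def rv(yaw): # tool down, closing line (tool y) at angle yaw in world
    y=np.array([np.cos(yaw),np.sin(yaw),0]);z=np.array([0,0,-1.]);x=np.cross(y,z)
    return Rn.from_matrix(np.c_[x,y,z]).as_rotvec()
E
python3 - <<'E'
from h import *
c=snap("top","top1",None,1.56); snap("scene","scene1",None,1.56)
print(state()["time"],-np.array(c["R"]).T@c["t"],c["fx"],state()["tool_rot"],state()["grip_width"])
for u,v in((0,0),(511,0),(0,383),(511,383)): print(ray(c,u,v,0))
E
```

```text
0.1 [ 336.61578969   20.00770372 1214.960391  ] 415.9669730740864 [-3.06887576e+00 -6.61857500e-01  2.87826527e-04] 0.9990919711097441
[1078.25258499  820.53129665    0.        ]
[1082.08944467 -764.55516397    0.        ]
[-58.18983893 740.09286767   0.        ]
[ -56.75911336 -689.08815612    0.        ]
```

View pics/top1.png

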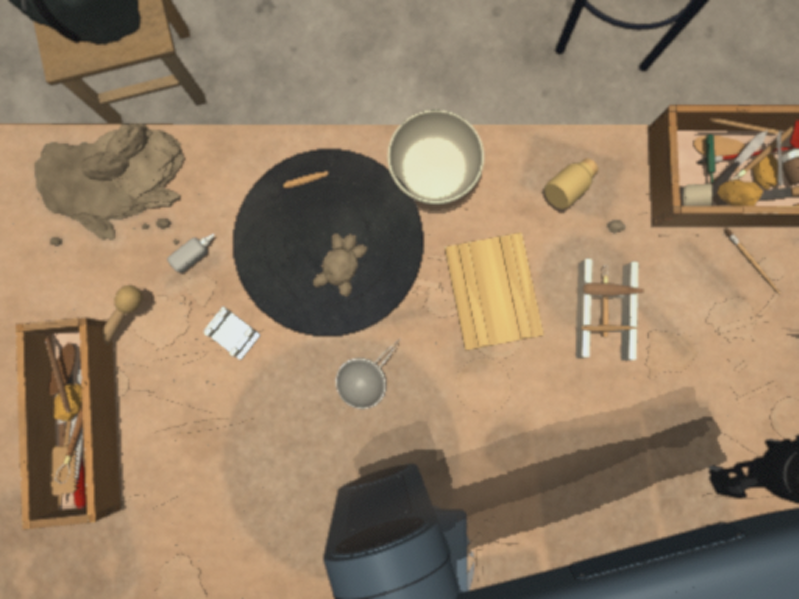

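View pics/scene1.png

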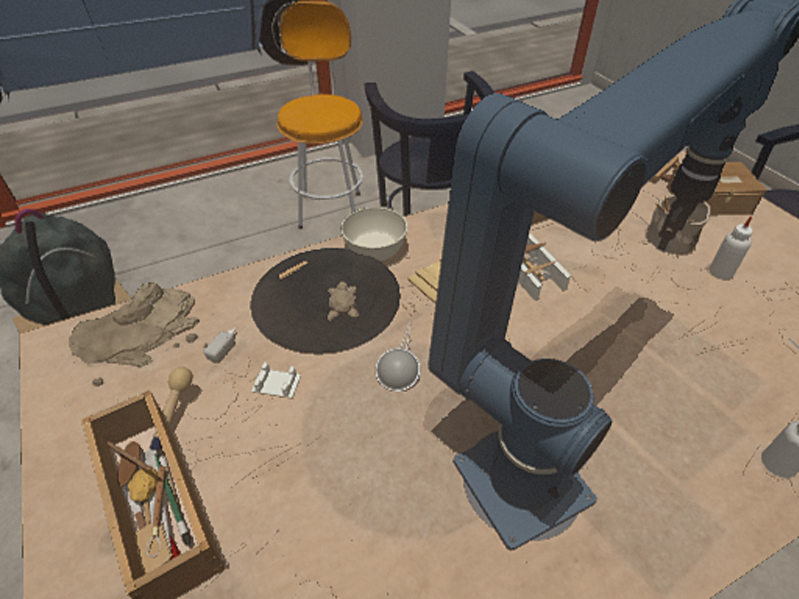

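The top view shows the stand at about (609,309), with the broad tool at (613,289) and the slim tool at (608,327), both points to the right (-y). The board is at (494,291) and the rest at (232,333), both tilted. The turtle is at (341,263) and the bottle at (190,253).

Run:
```python
from h import *
c=dict(np.load("pics/top1.npz"))
k=1.56
for n,u,v,z in [("stand",609,309,50),("railL0",587,260,50),("railL1",585,357,50),("railR0",633,263,50),("railR1",632,359,50),("broad",613,289,57),("slim",608,327,52),
 ("bdTL",446,247,8),("bdTR",522,235,8),("bdBL",467,348,8),("bdBR",542,334,8),("restTL",222,309,32),("restTR",258,334,10),("restBL",206,333,10),("restBR",243,357,20),("rest",232,333,20)]:
    print(n,ray(c,u/k,v/k,z).round(1))
p=ray(c,609/k,309/k,50)
goto([p[0]-0,p[1],330],rv(0))
c=snap("wrist","w1",None,1.56)
print(state()["tool_pos"],state()["q"],state()["time"]); print(-np.array(c["R"]).T@c["t"])
```

```text
stand [ 457.9 -352.9   50. ]
railL0 [ 547.6 -315.9   50. ]
railL1 [ 371.4 -307.    50. ]
railR0 [ 542.2 -399.5   50. ]
railR1 [ 368.  -391.1   50. ]
broad [ 493.4 -359.1   57. ]
slim [ 425.2 -349.4   52. ]
bdTL [579.6 -62.1   8. ]
bdTR [ 603.  -206.2    8. ]
bdBL [ 389. -100.    8.]
bdBR [ 415.3 -239.9    8. ]
restTL [458.6 350.6  32. ]
restTR [414.3 288.4  10. ]
restBL [416. 385.  10.]
restBR [371.4 312.6  20. ]
rest [415.4 334.1  20. ]
[ 456.9721174  -353.72933365  329.7234856 ] [-7.74467128e-01  1.98101896e-01  3.15203136e-01  1.68849469e+00
 -6.87300010e-04  7.98657328e-01] 1.2083
[ 456.07724059 -276.21532963  398.61520331]
```

View pics/w1.png

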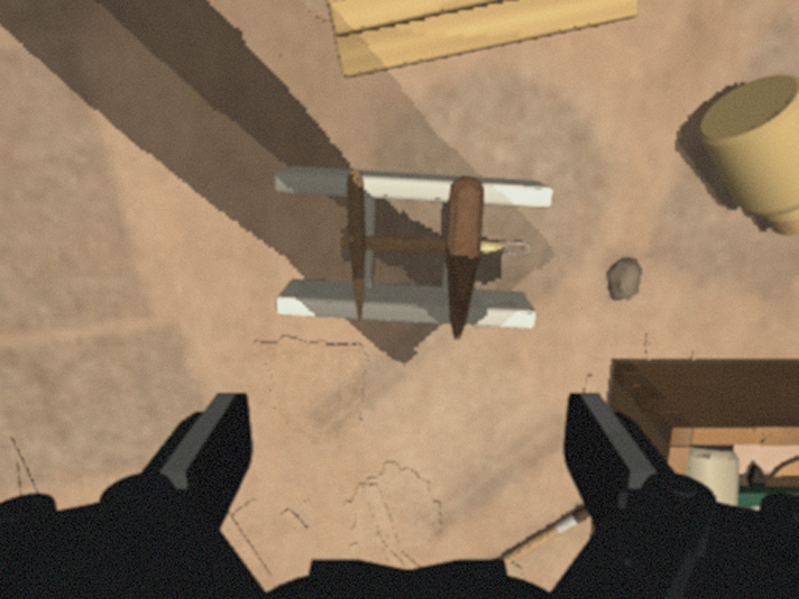

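The wrist view shows the broad tool from its butt (467,178) to its tip (457,338), and the slim tool from (356,172) to (360,320). The loop tool runs from its handle end at (343,243) to its loop at (528,247), so the loop points to +x.

Run:
```python
from h import *
c=dict(np.load("pics/w1.npz")); k=1.56
P={}
for n,u,v,z in [("bb",467,177,57),("bt",457,338,57),("bL",448,225,57),("bR",484,225,57),("sb",356,172,52.5),("st",360,320,52.5),("lh",343,243,17.5),("lt",528,247,17.5),
 ("A",275,169,50),("B",552,187,50),("C",278,297,50),("D",535,311,50)]:
    P[n]=ray(c,u/k,v/k,z); print(n,P[n].round(1))
f=lambda a,b:print(a,b,((P[a]+P[b])/2).round(1),np.linalg.norm(P[a]-P[b]).round(1),np.degrees(np.arctan2(*(P[b]-P[a])[[1,0]])).round(1))
f("bb","bt");f("sb","st");f("lh","lt");f("A","B");f("C","D");f("A","D");f("B","C")
```

```text
bb [ 492.6 -304.9   57. ]
bt [ 489.1 -412.4   57. ]
bL [ 481.4 -334.9   57. ]
bR [ 504.4 -335.    57. ]
sb [ 423.2 -302.    52.5]
st [ 422.9 -400.8   52.5]
lh [ 409.  -354.5   17.5]
lt [ 542.3 -357.8   17.5]
A [ 371.8 -300.2   50. ]
B [ 547.8 -311.9   50. ]
C [ 367.4 -385.    50. ]
D [ 542.6 -395.4   50. ]
bb bt [ 490.8 -358.6   57. ] 107.5 -91.9
sb st [ 423.1 -351.4   52.5] 98.8 -90.2
lh lt [ 475.7 -356.2   17.5] 133.4 -1.4
A B [ 459.8 -306.1   50. ] 176.3 -3.8
C D [ 455.  -390.2   50. ] 175.5 -3.4
A D [ 457.2 -347.8   50. ] 195.5 -29.1
B C [ 457.6 -348.4   50. ] 194.6 -157.9
```

```bash
cat >> h.py <<'E'
def pick(x,y,z,yaw,op,th=12):
    grip(op); goto([x,y,z+70],rv(yaw)); h=move_straight([x,y,z],max_speed=100,threshold=th)
    w0=state(); grip(0.0,25); s=state()
    print("pick",h,w0["tool_pos"].round(1) if hasattr(w0["tool_pos"],'round') else w0["tool_pos"],"w",s["grip_width"],"F",s["finger_force"])
    move_straight([x,y,z+70],max_speed=100); print("lifted w",state()["grip_width"],state()["finger_force"])
def place(x,y,z,yaw,op,th=3,slow=25):
    goto([x,y,z+60],rv(yaw)); move_straight([x,y,z+6],max_speed=100)
    h=move_straight([x,y,z],max_speed=slow,threshold=th); s=state()
    print("place",h,np.round(s["tool_pos"],1),"t",s["time"]); grip(op); move_straight([x,y,z+70],max_speed=100)
d=np.radians
BO=(491.8,-357,117,d(-1.9)); SO=(423.4,-351,115,d(-0.2))   # tool poses on stand (TCP)
b=np.array([496.7,-152.]);by=d(10.6);e=np.array([np.cos(by),np.sin(by)])
BB=(*(b+42*e),117-31.3,by); SB=(*(b-42*e),115-31.3,by)
E
python3 - <<'E'
from h import *
pick(*BO,0.6)
snap("wrist","w2",None,1.2)
E
```

```text
pick False [ 492.2 -357.4  117.9] w 0.24716584910417264 F 24.468953954055905
lifted w 0.25059436773105054 24.463982842862606
```

View pics/w2.png

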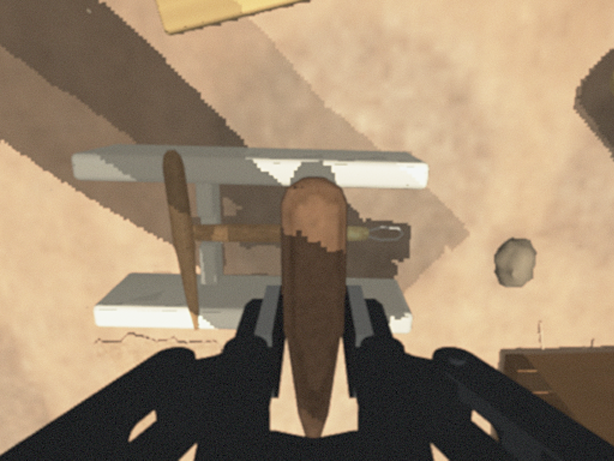

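The broad tool is held level and central at (315,300). The slim tool is undisturbed at (180,240).

Run:
```python
from h import *
place(*BB,0.6)
pick(*SO,0.45)
place(*SB,0.45)
r=ray(dict(np.load("pics/top1.npz")),232/1.56,333/1.56,15); print(r)
goto([r[0],r[1]-70,330],rv(0)); snap("wrist","w3",None,1.56); print(state()["tool_pos"],state()["q"])
snap("top","top2",(260,130,420,250),4)
```

```text
place True [ 538.8 -144.6   86.3] t 6.3167
pick False [ 423.8 -351.2  115.5] w 0.11281150631279907 F 24.4192927563563
lifted w 0.11167514626344395 24.337274730205536
place False [ 455.9 -159.9   84.2] t 12.75
[415.76319857 335.41958627  15.        ]
[416.08040016 264.61366434 329.21597446] [ 4.30503967e-01 -2.58086236e-02  7.52970027e-02  1.67324346e+00
 -3.01669030e-04  2.00269330e+00]
```

View pics/w3.png

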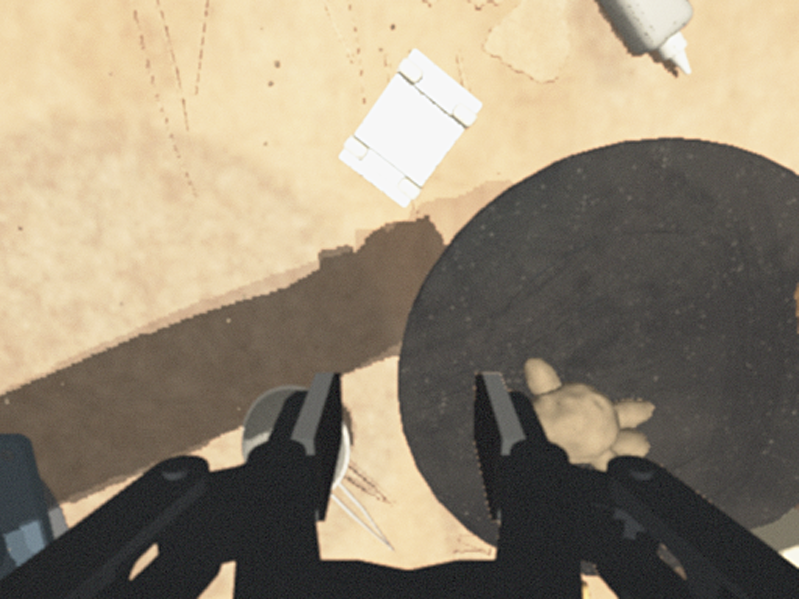

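View pics/top2.png

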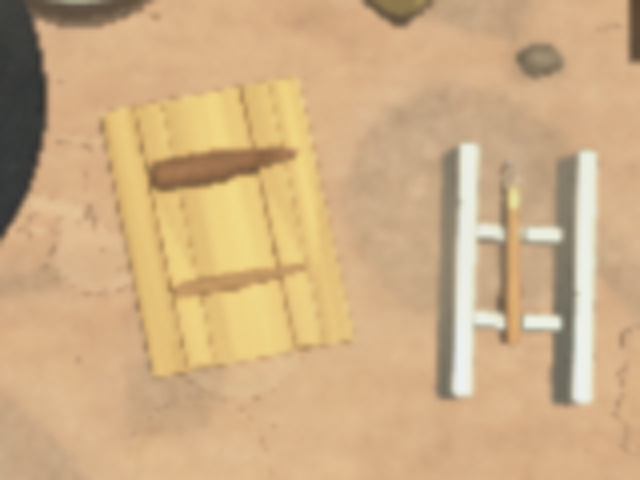

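The rest's top corners are at (415,49), (481,104), (406,207) and (338,156) in w3. Both modelling tools lie across the slats of the board. The loop tool lies free in the stand, from (512,343) to (509,163) in the crop.

Run:
```python
from h import *
c=dict(np.load("pics/w3.npz")); k=1.56
P=[ray(c,u/k,v/k,32) for u,v in ((415,49),(481,104),(406,207),(338,156))]
print(np.round(P,1),np.mean(P,0).round(1))
for i in range(4):
    e=P[(i+1)%4]-P[i];print(np.linalg.norm(e).round(1),np.degrees(np.arctan2(e[1],e[0])).round(1))
c=dict(np.load("pics/top2.npz"))
for u,v in ((512,343),(509,163),(510,205)): print(ray(c,260+u/4,130+v/4,17.5).round(1))
for b in ((415,128),): 
  for yw in (-91.5,88.5): goto_ok=inverse_kinematics([461,-355,76],rv(d(yw))); print(goto_ok)
```

```text
[[419.1 389.3  32. ]
 [461.5 356.9  32. ]
 [413.2 291.2  32. ]
 [368.5 324.8  32. ]] [415.6 340.5  32. ]
53.3 -37.4
81.5 -126.3
55.9 143.1
82.0 51.9
[ 410.1 -354.7   17.5]
[ 541.4 -356.9   17.5]
[ 510.5 -356.6   17.5]
[-0.7714531   0.26533057 -0.11570412  1.18976163  0.          2.3963195 ]
[-0.7714531   0.26533057 -0.11570412  1.18976163  0.         -0.74527316]
```

```bash
cat >> h.py <<'E'
LP=(461,-355.4,76,d(-91.2)); LR=(415.6,340.4,86,d(142.8))
E
python3 - <<'E'
from h import *
goto([461,-355.4,250],rv(LP[3]))
pick(*LP,0.3)
x=LP[:2]
move_straight([*x,260],max_speed=200)
goto([LR[0],LR[1],260],rv(LR[3])); print(state()["q"],state()["grip_width"])
place(*LR,0.3)
goto([416,264.6,330],rv(0)); snap("wrist","w4",None,1.56)
E
```

```text
pick True [ 461.1 -355.5   80.6] w 0.11784893397489492 F 24.557619988918304
lifted w 0.11692009187781506 24.425050020217896
[ 5.60456504e-01  7.40552285e-02  3.88687139e-02  1.53587940e+00
 -2.59853355e-04 -3.59952082e-01] 0.11567480633530981
place True [416.9 341.2  89.3] t 25.2333
```

View pics/w4.png

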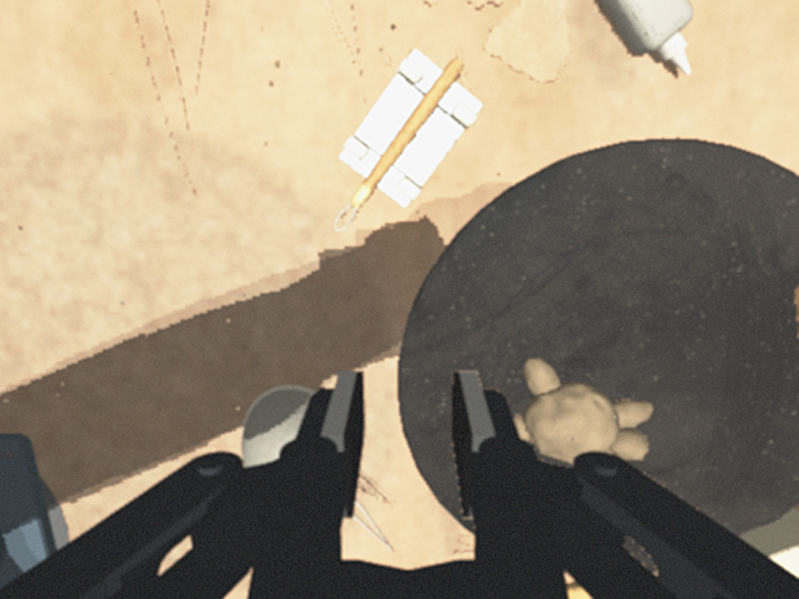

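The loop tool lies in both notches, with its handle end at (459,58) and its loop tip at (341,229). The bottle and turtle are unchanged.

Run:
```python
from h import *
c=dict(np.load("pics/w4.npz")); k=1.56
a=ray(c,459/k,58/k,27.5);l=ray(c,341/k,229/k,27.5);e=(l-a)/np.linalg.norm(l-a)
h=a+52.5*e; C=np.mean([ray(c,u/k,v/k,6) for u,v in ((415,49),(481,104),(406,207),(338,156))],0)
r=h-C; ax=np.array([np.cos(d(52.8)),np.sin(d(52.8)),0])
print(np.linalg.norm(l-a),np.degrees(np.arctan2(e[1],e[0])),h,C,"along",r@ax,"across",np.cross(ax,r)[2])
```

```text
134.82537158427334 -125.83207312937178 [416.08795123 342.09646934  27.5       ] [415.44718714 340.45591196   6.        ] along 1.6941584341954212 across 0.48149177833376766
```

Run:
```python
from h import *
goto([BB[0],BB[1],300],rv(by))
pick(*BB,0.6); place(*BO,0.6)
pick(*SB,0.45); place(*SO,0.45)
goto([457.9,-352.9,330],rv(0)); print(state()["tool_pos"],state()["q"]); snap("wrist","w5",None,1.56)
a=cv2.imread("pics/w1.png");b=cv2.imread("pics/w5.png"); m=cv2.addWeighted(a,.5,b,.5,0)
cv2.imwrite("pics/cmp.png",np.hstack([cv2.resize(x[130:370,250:570],None,fx=1.25,fy=1.25*1.5) for x in (a,b)]))
```

```text
pick False [ 538.6 -144.5   86.6] w 0.2506687494605527 F 24.462466780096292
lifted w 0.24973603736036956 24.464492490515113
place True [ 492.6 -357.7  118.5] t 34.95
pick False [ 455.9 -160.1   84.3] w 0.1128260479488004 F 24.426673975540325
lifted w 0.11218593137601743 24.338649065466598
place True [ 424.2 -351.8  116.5] t 41.1583
[ 457.99015738 -352.90332807  329.27418155] [-7.72441944e-01  1.98917067e-01  3.15241174e-01  1.68796046e+00
 -1.12746057e-04  7.98131105e-01]
```

View pics/w5.png

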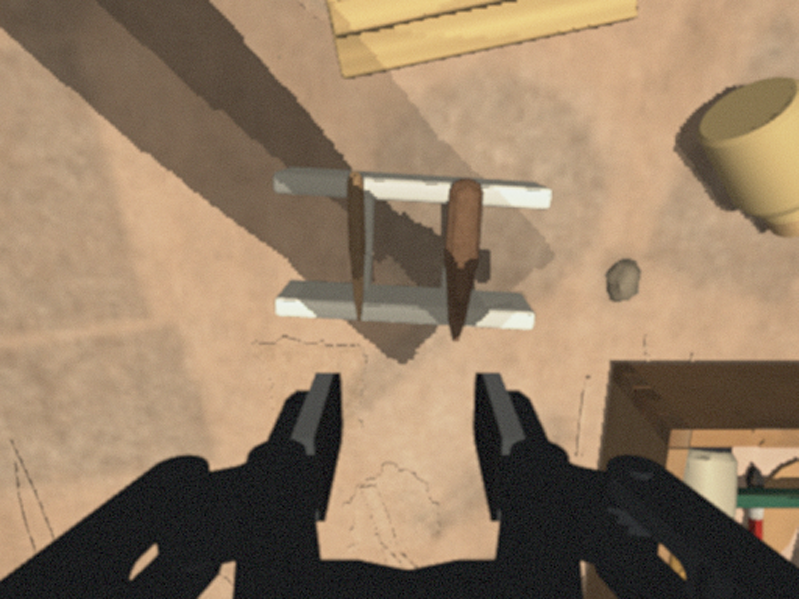

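View pics/cmp.png

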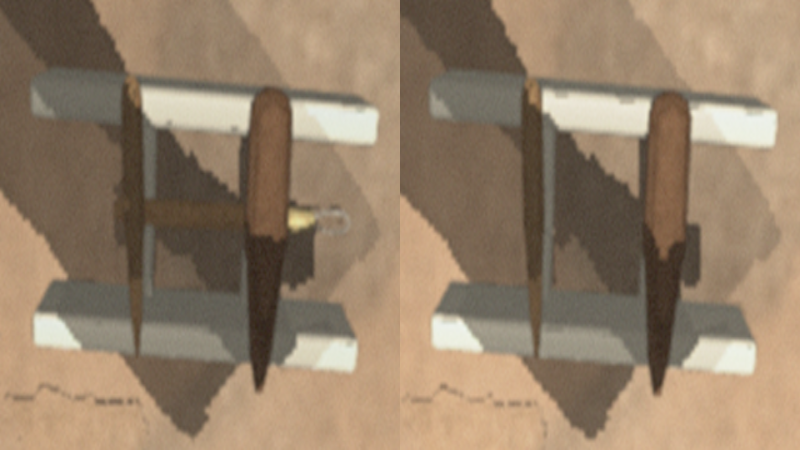

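Both tools are back within about 1 px (about 1 mm) of where they started and are not swapped. The broad tool is at (467,180)-(457,340), the slim tool at (356,173)-(360,320). The gripper is clear of everything.

```bash
python3 -c "
from h import *
print(state()['time']); print(close_job())"
```

```text
43.1
the job is handed in; nothing more can be done
None
```

The job is handed in at 43.1 s: the loop tool lies in both notches of the rest with its handle middle about 2 mm from the rest's centre, both modelling tools are back across the stand within about 1 mm of where they lay, and the turtle and bottle were not touched.

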